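Put the mortar flow-test kit back into its tray

ROBOT

A 7-joint arm with a two-finger parallel gripper is mounted at the origin on the work surface. World frame = base frame: x ahead of the robot, y to its left, z up, the work surface at z = 0. Lengths are in mm, angles in rad, forces in N, time in s.
With the tool pointing down it reaches from about 350 to 775 mm from the base axis. Payload 3.1 kg.
Tool frame: the origin (TCP) lies midway between the tips of the shut fingers; the grasp point (between the pads) lies 19 mm behind it (env.hold_point_z is the distance from the TCP to the grasp point, in mm); z points along the fingers, y is the line along which they close (so a half turn about z gives the same grasp; the last joint's range is limited). The gripper opens to 85 mm and grips with 20 to 120 N. Pads are 22 mm wide; open, the fingers measure 114 mm over their backs; the gripper's body (76 mm by 85 mm) begins 54 mm behind the grasp point. The pads swing forward as they close: fully open they stand 13 mm farther back than shut.
Start: joints at [1.185, 0.311, 0.014, 1.512, -0.004, 1.319, -0.027], TCP at [185.42, -517.819, 231.304] pointing down, gripper open.
Joint ranges: [-2.7, 2.7], [-0.3, 1.91], [-1.27, 1.3], [0.12, 2.57], [-1.44, 4.58], [0.2, 2.03], [-3.05, 3.05]. Speed limits (rad/s): [2.79, 2.79, 3.14, 3.14, 3.14, 3.14, 3.14].

INTERFACE

Orientations are given as [roll, pitch, yaw] about the fixed x, y, z axes, in that order (R = Rz(yaw) Ry(pitch) Rx(roll)).
In Python, from cell import env gives the robot as it stands.
- The arm moves only by the tool send_rows, never from a script. Its argument "deltas" is a list that holds one entry, the list of rows, each a list of 7 numbers: the shift along the tool's x, y, z in mm, then the turn, a rotation vector about the tool's x, y, z in rad, then the closure, from 0 (fully open) to 1 (shut). In form: [[[tx, ty, tz, ax, ay, az, jaw], ...]]. A call has 1 to 20 rows; each row shifts and turns the commanded pose from where the row before left it, along the tool's axes as they then stand; what a row does not reach is not made up. A row lasts 1/10 s, in which the tool goes at most 50 mm and 8.59 degrees, less where a joint would pass 70% of its speed; a pose out of reach is approached as far as the arm can. A call with a gripper value outside its range is refused whole. The fingers move at their own pace and stop on an object; the grip force is fixed at half the most. Time passes only in rows, so rows that do not move let the fingers close. It gives the time, the measured TCP pose, the force, the opening and the grip force at its end, in the units of the state.
- env.state(): the state, without advancing time (a new reading comes with each control period).
- env.get_image(name): name is "scene" or "top" or "wrist"; returns a dict with "img" (384x512x3 uint8, red, green, blue), "fovy" (degrees; the focal length in pixels is half the picture's height over the tangent of half this angle, whatever the lens; pixels are square), "cx", "cy" (the principal point, pixels), "dist_coeffs" ([k1, k2, p1, p2, k3] as OpenCV has them; the pictures are not rectified), "world_from_camera" (4x4, takes a point from camera to world coordinates); the wrist camera has in their place "hand_eye" (4x4, takes a point from camera to tool coordinates, whose origin is the TCP and whose axes are the flange's). Camera axes: x right, y up, looking along -z (the intrinsics and any distortion apply to the point x, -y, -z); pixel columns grow to the right and rows downward; lengths in mm; the calibration is good to about 2 mm. A picture is of the moment at which its call begins: read the wrist's pose just before it. There is no depth.
- env.sign_off(): hands the job in; it is judged then, once.
Trained networks look in the newest picture that a camera, given by its name, has taken for a name from the list of things; names that differ only in an ending like _2 or _b are one class to them, and where a whole thing is asked for, a point or a joint stands for the part that bears it (a point fixed in the world has none). Each returns a list of dicts, best first, with "conf" (0 to 1); they miss things now and then, are a little off and sometimes report something else, mostly with a low value. They report only what shows in the picture. A call takes as long as a camera call. They do not tell look-alikes from the thing itself.
- env.trace(camera, thing): "region" (384x512 bool, what is visible of it).
- env.spot_point(camera, thing): "location" ([x, y, z] in mm, in world coordinates, good to about 4 mm: a listed point, or the origin of a listed thing).
The state is a dict: "clock": time; "joints": joint angles; "qvel": joint speeds; "effort": joint torques, N m; "ee_pos": TCP position; "eef_rot": TCP orientation; "ft_force": force on the tool from outside, world axes, zero at the start; "torque": the same for the moment, N m; "opening": finger opening in mm; "grip_force": force on a finger pad.
Only numpy, scipy, OpenCV 4.12 (cv2) and the standard library are available. Lean on these libraries where they do the work, as an engineer would, in place of code of your own. Each camera call takes 0.05 s, during which the arm holds its last target. There are 200 camera calls.

TASK

Put the flow-test kit away in the steel tray: the tapered brass cone into the large round nest, the round-footed tamper into the small round nest, the strike-off bar into the long nest and the square cover plate into the square nest. Set each one down gently, not dropped, so that it stands upright and sits flat on the bottom of its nest. The straight brass cylinder and the square-footed tamper do not belong to the kit: leave them standing where they are.

Things in the scene. Friction and masses are not known exactly. Their poses are not given: they have to be found in the camera images.
- cone: Belongs to the kit. Hollow brass flow cone standing upright: tapers from 62 mm diameter at the foot to 36 mm at 40 mm height, then a straight 36 mm collar up to the top at 75 mm; open on top. About 0.2 kg. Grip the collar. Origin: centre of its underside; z up.
- tamper_round: Belongs to the kit. Tamper standing on its foot: ROUND dark steel foot 40 mm in diameter, 12 mm thick, with an upright wooden rod of 16 mm diameter, 88 mm tall in all. About 0.12 kg. Origin: centre of its underside; z up.
- bar: Belongs to the kit. Strike-off bar lying flat: dark steel strip 90 x 22 x 8 mm, long axis along its x, with a wooden grip block on its middle, 40 mm (along x) x 18 mm (along y), top at 42 mm height. About 0.15 kg. Origin: centre of its underside; z up.
- cover: Belongs to the kit. Square dark steel cover plate 56 x 56 x 8 mm, lying flat, edges along its x and y, with an upright black round knob of 20 mm diameter in the middle, top at 42 mm height. About 0.2 kg. Origin: centre of its underside; z up.
- cylinder_mould: Look-alike, not of the kit, must stay where it stands: straight-sided hollow brass cylinder, 50 mm diameter, 75 mm tall, no taper. Origin: centre of its underside; z up.
- tamper_square: Look-alike, not of the kit, must stay where it stands: tamper with a SQUARE dark steel foot 40 x 40 x 12 mm and the same 16 mm wooden rod, 88 mm tall. Origin: centre of its underside; z up.
- nest_large_round: One of four fixed white blocks filling a steel tray, two by two in any order, all turned alike. Block 116 (x) x 96 (y) x 10 mm, black-lined recess 6 mm deep in its middle: round, 80 mm in diameter, for the cone. Origin: centre of the block's underside, 5 mm above the table; recess floor 4 mm above the origin; block top 15 mm and tray rim 18 mm above the table.
- nest_small_round: One of four fixed white blocks filling a steel tray, two by two in any order, all turned alike. Block 116 (x) x 96 (y) x 10 mm, black-lined recess 6 mm deep in its middle: round, 58 mm in diameter, for the round-footed tamper. Origin: centre of the block's underside, 5 mm above the table; recess floor 4 mm above the origin; block top 15 mm and tray rim 18 mm above the table.
- nest_long: One of four fixed white blocks filling a steel tray, two by two in any order, all turned alike. Block 116 (x) x 96 (y) x 10 mm, black-lined recess 6 mm deep in its middle: rectangular, 104 mm along its x by 40 mm along its y, for the strike-off bar (either way round). Origin: centre of the block's underside, 5 mm above the table; recess floor 4 mm above the origin; block top 15 mm and tray rim 18 mm above the table.
- nest_square: One of four fixed white blocks filling a steel tray, two by two in any order, all turned alike. Block 116 (x) x 96 (y) x 10 mm, black-lined recess 6 mm deep in its middle: square, 74 x 74 mm, sides along its x and y, for the square cover plate (any of its four ways round). Origin: centre of the block's underside, 5 mm above the table; recess floor 4 mm above the origin; block top 15 mm and tray rim 18 mm above the table.
Things that resemble listed ones, but are neither listed nor needed, are in the scene too. What is shaped like the cover but blue is not meant.

How it is judged:
By the outcome, as a careful person would: the job done as asked, in the order asked, and still so for the second after the job is handed in, with the robot touching nothing.
It also fails if it takes over 109 s, if anything falls off the work surface, if the arm or the gripper's body presses on something with over 40 N, if the wrist force passes 120 N, or if a joint passes its speed limit or range.

## Working session

There is one attempt and no reset: what is moved stays moved. The work goes in short steps, Python scripts to look and compute and a tool call to move; the robot and the scene stay as the last step left them, time stands still between calls to the robot, and variables do not carry over. Pictures are saved under pics/ and viewed, at most 14 in all, crops included, and the job is handed in when it is done.

Besides the shell and the picture viewer there is one more tool, called after "Call:" as name(argument=value, ...) on one line, values as JSON. send_rows: Moves the arm, as the interface text tells. Its arguments: {"type":"object","properties":{"deltas":{"type":"array","items":{"type":"array","items":{"type":"array","items":{"type":"number"}}}}},"required":["deltas"]}

```bash
ls; mkdir -p pics
python3 - <<'E'
from cell import env
import cv2
s=env.state();print(s)
for n in("scene","top"):
    d=env.get_image(n);cv2.imwrite(f"pics/{n}0.png",d["img"][:,:,::-1])
    print(n,d["fovy"],d["cx"],d["cy"],d["dist_coeffs"],d["world_from_camera"])
    for t in "cone tamper_round bar cover cylinder_mould tamper_square nest_large_round nest_small_round nest_long nest_square".split():
        for r in env.spot_point(n,t): print(n,t,[round(v) for v in r["location"]],round(r["conf"],2))
E
```

```text
pics
{'clock': 0.0, 'joints': array([ 1.1853294 ,  0.31173043,  0.01394646,  1.51307105, -0.00436009,
        1.31918413, -0.02719755]), 'qvel': array([ 0.00013426,  0.00035134,  0.00058117,  0.00091825, -0.00113401,
       -0.00243254,  0.00054184]), 'effort': array([-4.42667761e-04, -3.79917169e+01,  1.45647191e-01, -2.30584663e+01,
        1.21280638e-02,  1.38734397e-02, -1.53078651e-05]), 'ee_pos': array([ 185.14371601, -517.12469369,  230.21270805]), 'eef_rot': array([-3.13923288e+00,  1.21335016e-04,  3.43899579e-01]), 'ft_force': array([-0.06469508,  0.40905641,  0.29113102]), 'torque': array([0.00215215, 0.01486172, 0.03969148]), 'grip_force': 0.0, 'opening': 85.50236969679784}
scene 49.47400327724842 256.38082990470934 192.3571965515941 [-0.13919968  0.          0.          0.          0.        ] [[-7.35913864e-01 -3.97397286e-01  5.48184442e-01  1.15810882e+03]
 [ 6.77003759e-01 -4.20127487e-01  6.04283712e-01  7.15501707e+02]
 [-9.83335470e-03  8.15823689e-01  5.78217099e-01  6.85150871e+02]
 [ 0.00000000e+00  0.00000000e+00  0.00000000e+00  1.00000000e+00]]
scene cone [
[... 660 characters left out ...]
8e-01  3.96613943e+02]
 [-9.99435110e-01  1.83400972e-02 -2.81620555e-02  3.41584235e+01]
 [-2.42386255e-02  1.87097887e-01  9.82042193e-01  1.02664622e+03]
 [ 0.00000000e+00  0.00000000e+00  0.00000000e+00  1.00000000e+00]]
top cone [581, 350, -6] 0.74
top tamper_round [580, 349, -4] 0.74
top tamper_round [442, 245, -3] 0.5
top bar [585, 90, -2] 0.86
top cover [701, 332, 0] 0.64
top cover [597, 238, 3] 0.55
top cover [431, 90, 2] 0.33
top cylinder_mould [432, 92, -2] 0.77
top tamper_square [428, 356, 0] 0.54
top nest_large_round [577, -84, 6] 0.58
top nest_small_round [576, -179, 2] 0.93
top nest_long [462, -183, 1] 0.69
top nest_square [459, -85, 6] 0.62
top nest_square [440, 245, -1] 0.59
```

Run:
```python
import cv2
for n in("scene","top"):
    cv2.imwrite(f"pics/{n}0b.png",cv2.resize(cv2.imread(f"pics/{n}0.png"),(800,600),interpolation=cv2.INTER_CUBIC))
```

```text
(no output)
```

View pics/scene0b.png

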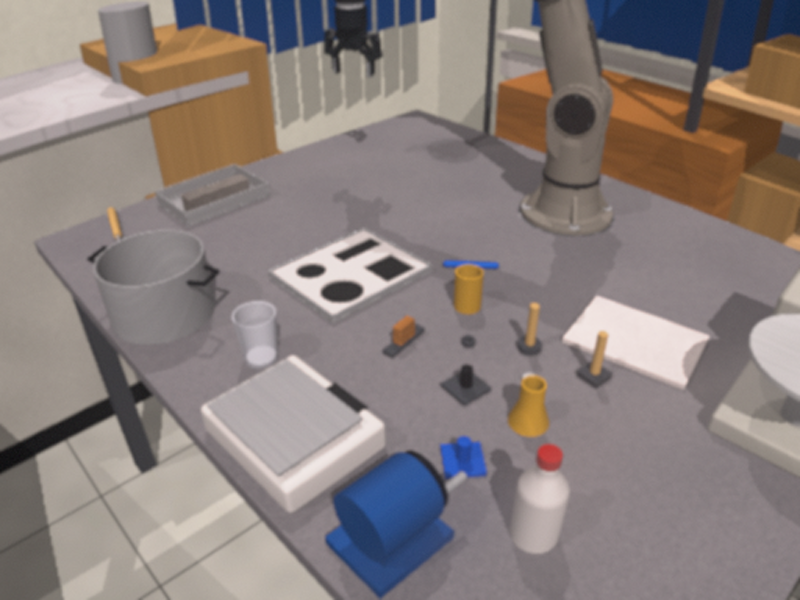

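View pics/top0b.png

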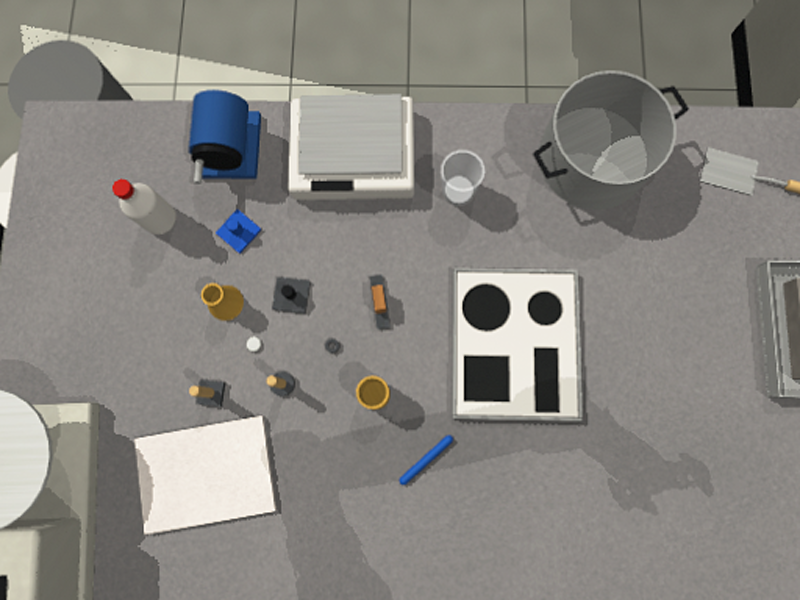

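The two pictures (800x600 scale) show the following candidates:
- **Cone:** top (222,300), tapered, so it is the kit cone. The straight cylinder at (372,392) is the look-alike.
- **Tampers:** (282,384) looks round-footed and (210,392) square-footed.
- **Cover:** the dark one at (291,295). The blue one at (239,231) is not meant.
- **Bar:** (379,300).
- **Nests:** large round (486,307), small round (545,308), square (487,378), long (546,380).

Next I'll confirm these in a crop and measure.

```bash
cat > h.py <<'E'
import numpy as np,cv2
from cell import env
def K(d):
    f=192/np.tan(np.radians(d["fovy"]/2)); return np.array([[f,0,d["cx"]],[0,f,d["cy"]],[0,0,1.]])
def toplane(d,uv,z,W=None):
    W=np.array(d["world_from_camera"]) if W is None else W
    n=cv2.undistortPoints(np.float64(uv).reshape(-1,1,2),K(d),np.array(d["dist_coeffs"])).reshape(-1,2)
    r=np.c_[n[:,0],-n[:,1],-np.ones(len(n))]@W[:3,:3].T
    o=W[:3,3]; return (o+r*((z-o[2])/r[:,2])[:,None])[:,:2]
def rect(p):
    (c,s,a)=cv2.minAreaRect(np.float32(p)); return np.round(c,1),np.round(s,1),round(a,1)
E
python3 - <<'E'
from h import *
d=env.get_image("top");im=d["img"]
g=im.max(2)
for n in "large_round small_round long square".split():
    r=max((r for r in env.spot_point("top","nest_"+n) if r["location"][1]<0),key=lambda r:r["conf"],default=None)
    print(n,r and np.round(r["location"],1))
# recesses: dark blobs in the tray
m=((g<60)*255).astype(np.uint8)
k,l,st,c=cv2.connectedComponentsWithStats(m)
for i in range(1,k):
    x,y=c[i]
    if st[i,4]>100 and 285<x<375 and 170<y<270:
        v,u=np.where(l==i); cs=cv2.findContours((l==i).astype(np.uint8),0,2)[0][0].reshape(-1,2)
        print(c[i],st[i,4],rect(toplane(d,cs,15)))
for t,z in(("bar",8),("cover",8),("cone",0),("tamper_round",12)):
    for r in env.trace("top",t):
        R=r["region"]&(g<110) if t in("bar","cover") else r["region"]
        if R.sum()<20: continue
        cs=np.vstack([q.reshape(-1,2) for q in cv2.findContours(R.astype(np.uint8),0,2)[0]])
        print(t,round(r["conf"],2),R.sum(),cs.mean(0)*800/512,rect(toplane(d,cs,z)))
s=env.get_image("scene")["img"]
a=cv2.resize(im[165:275,115:285],(800,518),interpolation=cv2.INTER_CUBIC)
b=cv2.resize(s[185:285,240:400],(480,300),interpolation=cv2.INTER_CUBIC)
o=np.zeros((600,800,3),np.uint8)
o[:300,:464]=cv2.resize(im[170:270,118:272],(464,300),interpolation=cv2.INTER_CUBIC); o[300:,:480]=b
cv2.imwrite("pics/crop1.png",o[:,:480,::-1])
E
```

```text
large_round [579.5 -84.2   5.8]
small_round [ 575.2 -176.6    1.5]
long [ 462.9 -184.3    4.1]
square [461.3 -85.    5.8]
[310.58418741 196.2942899 ] 683 (array([578.8, -86.2]), array([72.8, 74.3]), 1.0)
[348.28115942 196.88985507] 345 (array([ 577.9, -181.8]), array([51.9, 51.4]), 1.1)
[349.28497409 242.36442142] 579 (array([ 461.5, -182.6]), array([100.1,  36. ]), 0.1)
[310.64480198 241.9269802 ] 808 (array([461.8, -86.3]), array([69.8, 69.7]), 1.2)
bar 0.75 181 [381.47321429 304.6875    ] (array([583. ,  86.1]), array([90.8, 26.1]), 8.2)
cover 0.89 460 [289.6412037  294.96527778] (array([593.2, 235.3]), array([57. , 57.5]), 84.0)
cover 0.58 54 [242.65046296 235.18518519] (array([694.6, 325.8]), array([37.8, 53.2]), 52.2)
cone 0.77 478 [221.98932927 302.36280488] (array([579.7, 352.6]), array([56.2, 73.3]), 1.0)
tamper_round 0.67 230 [278.28125 381.71875] (array([448.6, 243.8]), array([42.8, 40.3]), 29.9)
tamper_round 0.59 371 [372.4609375  392.28515625] (array([435.5,  94.3]), array([49.8, 52.9]), 1.3)
```

View pics/crop1.png

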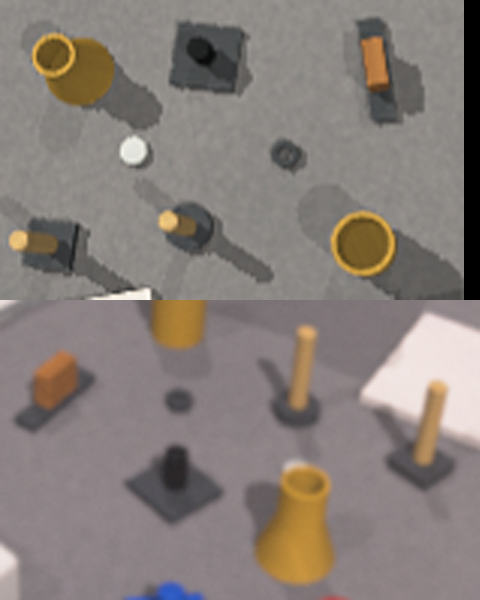

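The crop confirms the identities: round-footed tamper at (190,228), square-footed at (50,245), tapered cone at (70,70), dark cover at (205,58), bar at (377,70). I'll start with the cone: turn the tool to yaw π/2 and hover over it.

Call:
send_rows(deltas=[[[0, 0, 0, 0, 0, -0.1363, 0], [0, 0, 0, 0, 0, -0.1363, 0], [0, 0, 0, 0, 0, -0.1363, 0], [0, 0, 0, 0, 0, -0.1363, 0], [0, 0, 0, 0, 0, -0.1363, 0], [0, 0, 0, 0, 0, -0.1363, 0], [0, 0, 0, 0, 0, -0.1363, 0], [0, 0, 0, 0, 0, -0.1363, 0], [0, 0, 0, 0, 0, -0.1363, 0], [20, 30, 0, 0, 0, 0, 0], [40, 24, 0, 0, 0, 0, 0], [40, 20, 0, 0, 0, 0, 0], [40, 20, 0, 0, 0, 0, 0], [40, 20, 0, 0, 0, 0, 0], [40, 20, 0, 0, 0, 0, 0], [40, 20, 0, 0, 0, 0, 0], [40, 20, 0, 0, 0, 0, 0], [40, 20, 0, 0, 0, 0, 0], [40, 20, 0, 0, 0, 0, 0], [40, 20, 0, 0, 0, 0, 0]]])

```text
clock: 3.6
ee_pos: [420.1, -96.3, 231.7]
eef_rot: [3.141, 0.001, 1.57]
ft_force: [0.9, -1.2, 0.7]
opening: 85.5
grip_force: 0.0
```

Call:
send_rows(deltas=[[[45, 20, 0, 0, 0, 0, 0], [45, 20, 0, 0, 0, 0, 0], [45, 20, 0, 0, 0, 0, 0], [45, 20, 0, 0, 0, 0, 0], [45, 20, 0, 0, 0, 0, 0], [45, 20, 0, 0, 0, 0, 0], [45, 20, 0, 0, 0, 0, 0], [45, 0, 0, 0, 0, 0, 0], [45, 0, 0, 0, 0, 0, 0], [20, 0, 0, 0, 0, 0, 0], [0, 0, 0, 0, 0, 0, 0], [0, 0, 0, 0, 0, 0, 0]]])

```text
clock: 4.8
ee_pos: [559.7, 326.9, 230.9]
eef_rot: [-3.142, 0.001, 1.571]
ft_force: [0.1, -1.0, -0.2]
opening: 85.3
grip_force: 0.0
```

```bash
cat >> h.py <<'E'
from scipy.spatial.transform import Rotation as Ro
def wrist(name=None):
    s=env.state(); d=env.get_image("wrist"); T=np.eye(4)
    T[:3,:3]=Ro.from_euler("xyz",s["eef_rot"]).as_matrix(); T[:3,3]=s["ee_pos"]
    W=T@np.array(d["hand_eye"])
    if name: cv2.imwrite(f"pics/{name}.png",cv2.resize(d["img"][:,:,::-1],(640,480)))
    print("t",round(s["clock"],1),"pos",np.round(s["ee_pos"],1),"rot",np.round(s["eef_rot"],3),"open",round(s["opening"],1))
    return d,W
def spots(*ts):
    for t in ts:
        for r in env.spot_point("wrist",t): print(t,np.round(r["location"],1),round(r["conf"],2))
E
python3 - <<'E'
from h import *
d,W=wrist("w1"); spots("cone","tamper_round","cover","bar")
print(np.round(d["hand_eye"],2),d["fovy"])
for r in env.trace("wrist","cone"):
    cs=cv2.findContours(r["region"].astype(np.uint8),0,2)[0]; cs=max(cs,key=len).reshape(-1,2)
    print(r["conf"],cs.min(0),cs.max(0),cv2.minEnclosingCircle(np.float32(toplane(d,cs,0,W))))
E
```

```text
t 4.8 pos [559.7 326.9 230.9] rot [-3.142e+00  1.000e-03  1.571e+00] open 85.3
cone [ 5.773e+02  3.454e+02 -4.000e-01] 0.82
tamper_round [450.2 245.7   3.9] 0.83
cover [701.6 337.6   3.3] 0.75
cover [595.  240.   -0.6] 0.63
bar [586.5  87.1  -2.3] 0.73
[[   0.      0.95    0.3    78.29]
 [   1.     -0.     -0.      0.76]
 [  -0.      0.3    -0.95 -141.94]
 [   0.      0.      0.      1.  ]] 60.5855696456291
0.67 [248 109] [300 165] ((580.186767578125, 345.7452392578125), 32.838340759277344)
```

View pics/w1.png

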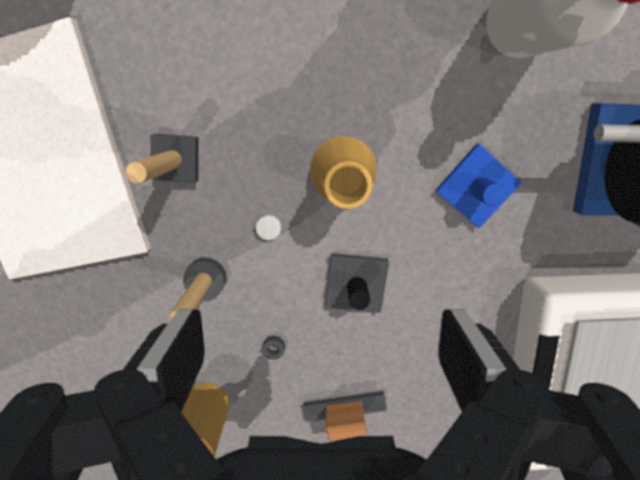

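The wrist view shows the cone (foot 343,168; rim 348,184), round-footed tamper (205,277), square-footed tamper (174,160), cover (357,284) and bar (345,408). I'll convert these to positions.

Run:
```python
from h import *
d,W=wrist()
f=lambda u,v,z:np.round(toplane(d,[[u*.8,v*.8]],z,W)[0],1)
print("cone rim",f(348,184,75),"knob top",f(358,292,42),"tamper foot",f(205,278,12),"bar",f(345,405,8))
g=d["img"].max(2)
for t,z in(("cover",8),("tamper_round",12),("bar",8)):
    for r in env.trace("wrist",t):
        R=(r["region"]&(g<100)).astype(np.uint8)
        cs=np.vstack([q.reshape(-1,2) for q in cv2.findContours(R,0,2)[0]]); print(t,cs.mean(0),rect(toplane(d,cs,z,W)))
```

```text
t 5.1 pos [560.4 325.4 231.5] rot [3.141e+00 1.000e-03 1.568e+00] open 85.3
cone rim [581.4 347.7] knob top [594.3 244.6] tamper foot [450.1 245.2] bar [587.3  92.4]
cover [281.72727273 225.18181818] (array([593.8, 239.4]), array([58.8, 56.8]), 84.5)
cover [372.91891892 149.94594595] (array([691.6, 337.3]), array([44.9, 41.2]), 44.0)
tamper_round [162.89855072 220.42028986] (array([449.4, 248.2]), array([41.3, 38.4]), 56.6)
bar [276.96610169 321.84745763] (array([585.4,  92.2]), array([89.9, 29.6]), 10.0)
```

Call:
send_rows(deltas=[[[10.5, 10, 0, 0, 0, 0, 0], [10, 10.5, 0, 0, 0, 0, 0], [0, 0, 35, 0, 0, 0, 0], [0, 0, 35, 0, 0, 0, 0], [0, 0, 35, 0, 0, 0, 0], [0, 0, 30, 0, 0, 0, 0], [0, 0, 26, 0, 0, 0, 0], [0, 0, 20, 0, 0, 0, 0], [0, 0, 10, 0, 0, 0, 0], [0, 0, 0, 0, 0, 0, 0.2], [0, 0, 0, 0, 0, 0, 0.4], [0, 0, 0, 0, 0, 0, 0.6], [0, 0, 0, 0, 0, 0, 0.8], [0, 0, 0, 0, 0, 0, 0.9], [0, 0, 0, 0, 0, 0, 0.9], [0, 0, 0, 0, 0, 0, 0.9], [0, 0, 0, 0, 0, 0, 0.9]]])

```text
clock: 7.0
ee_pos: [581.2, 348.6, 42.4]
eef_rot: [3.139, -0.002, 1.57]
ft_force: [-0.3, -0.2, 6.1]
opening: 35.0
grip_force: 60.3
```

Call:
send_rows(deltas=[[[0, 0, -5, 0, 0, 0, 0.9], [0, 0, -15, 0, 0, 0, 0.9], [0, 0, -30, 0, 0, 0, 0.9], [0, 0, -30, 0, 0, 0, 0.9], [0, 0, -30, 0, 0, 0, 0.9], [-20, -2, -30, 0, 0, 0, 0.9], [-40, 0, 0, 0, 0, 0, 0.9], [-40, 0, 0, 0, 0, 0, 0.9], [-40, 0, 0, 0, 0, 0, 0.9], [-40, 0, 0, 0, 0, 0, 0.9], [-40, 0, 0, 0, 0, 0, 0.9], [-40, 0, 0, 0, 0, 0, 0.9], [-40, 0, 0, 0, 0, 0, 0.9], [-40, 0, 0, 0, 0, 0, 0.9], [-40, 0, 0, 0, 0, 0, 0.9], [-35, 0, 0, 0, 0, 0, 0.9], [-18, 0, 0, 0, 0, 0, 0.9], [0, 0, 0, 0, 0, 0, 0.9], [0, 0, 0, 0, 0, 0, 0.9]]])

```text
clock: 8.9
ee_pos: [577.8, -84.8, 180.6]
eef_rot: [-3.141, -0.001, 1.57]
ft_force: [-0.3, 0.9, -1.3]
opening: 34.9
grip_force: 60.1
```

Run:
```python
from h import *
d,W=wrist("w2")
for z in(15,):
  m=((d["img"].max(2)<60)*255).astype(np.uint8); 
spots("nest_large_round","nest_small_round","nest_long","nest_square","cone")
```

```text
t 8.9 pos [577.8 -84.8 180.6] rot [-3.141e+00 -1.000e-03  1.570e+00] open 34.9
nest_large_round [576.2 -86.6   2.7] 0.61
nest_long [ 462.7 -183.3    1.9] 0.71
cone [575.  -86.4 141.3] 0.85
```

View pics/w2.png

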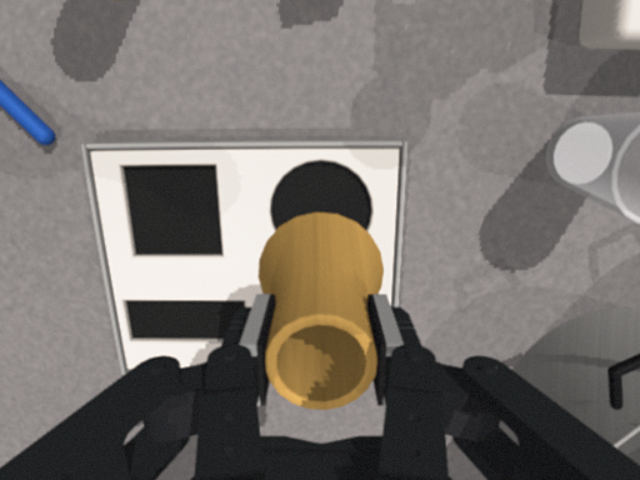

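The cone is held upright above the large round nest, whose black disc sits at (321,205). I'll lower it and finish slowly.

Call:
send_rows(deltas=[[[0, 0, 20, 0, 0, 0, 0.9], [0, 0, 30, 0, 0, 0, 0.9], [0, 0, 30, 0, 0, 0, 0.9], [0, 0, 25, 0, 0, 0, 0.9], [0, 0, 12, 0, 0, 0, 0.9], [0, 0, 6, 0, 0, 0, 0.9], [0, 0, 2, 0, 0, 0, 0.9], [0, 0, 1, 0, 0, 0, 0.9], [0, 0, 1, 0, 0, 0, 0.9], [0, 0, 1, 0, 0, 0, 0.9], [0, 0, 1, 0, 0, 0, 0.9], [0, 0, 0, 0, 0, 0, 0.9], [0, 0, 0, 0, 0, 0, 0.9]]])

```text
clock: 10.5
ee_pos: [578.1, -85.5, 51.4]
eef_rot: [3.141, 0.0, 1.571]
ft_force: [-0.3, -0.4, -1.2]
opening: 34.8
grip_force: 60.2
```

Call:
send_rows(deltas=[[[0, 0, 1, 0, 0, 0, 0.9], [0, 0, 1, 0, 0, 0, 0.9], [0, 0, 0, 0, 0, 0, 0.9], [0, 0, 0, 0, 0, 0, 0.9]]])

```text
clock: 10.9
ee_pos: [578.1, -85.6, 51.3]
eef_rot: [3.141, 0.001, 1.57]
ft_force: [-4.6, 0.2, 8.9]
opening: 35.0
grip_force: 61.2
```

Contact at 9 N. Release and back off.

Call:
send_rows(deltas=[[[0, 0, 0, 0, 0, 0, 0.55], [0, 0, 0, 0, 0, 0, 0.45], [0, 0, 0, 0, 0, 0, 0.35], [0, 0, 0, 0, 0, 0, 0.2], [0, 0, 0, 0, 0, 0, 0.1], [0, 0, 0, 0, 0, 0, 0.1], [0, 0, -10, 0, 0, 0, 0.1], [0, 0, -25, 0, 0, 0, 0.1], [0, 0, -40, 0, 0, 0, 0.1], [0, 0, -50, 0, 0, 0, 0.1], [0, 0, -50, 0, 0, 0, 0.1], [0, 0, 0, 0, 0, 0, 0.1]]])

```text
clock: 12.1
ee_pos: [583.1, -84.3, 233.7]
eef_rot: [3.124, 0.001, 1.571]
ft_force: [0.5, 0.1, -0.4]
opening: 76.7
grip_force: 0.0
```

Run:
```python
from h import *
d,W=wrist("w3")
spots("cone","nest_large_round","nest_small_round","nest_long","nest_square")
```

```text
t 12.1 pos [583.1 -84.3 233.7] rot [3.124e+00 1.000e-03 1.571e+00] open 76.7
cone [575.8 -90.2  11.3] 0.65
nest_small_round [ 578.2 -184.7    5.2] 0.81
nest_long [ 465.  -180.9    4.7] 0.65
nest_square [460.9 -87.4   3.2] 0.87
```

View pics/w3.png

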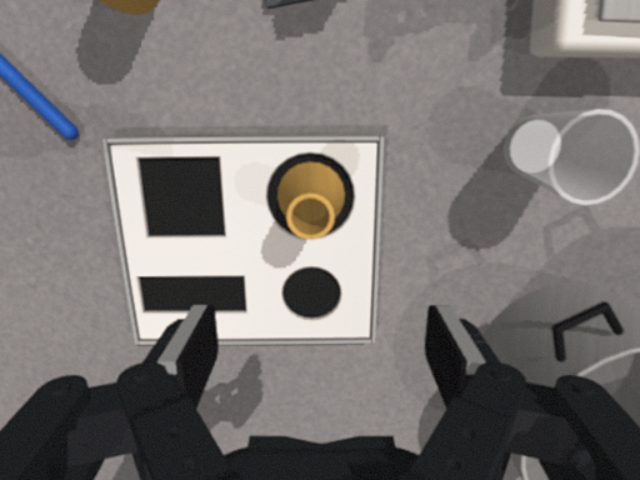

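The cone stands upright in the large nest with a clear black ring all round it. Next is the round tamper.

Call:
send_rows(deltas=[[[0, 0, 0, 0, 0, 0, 0.1], [20, 0, 0, 0, 0, 0, 0.1], [40, -16, 0, 0, 0, 0, 0.3], [40, -16, 0, 0, 0, 0, 0.3], [40, -16, 0, 0, 0, 0, 0.3], [40, -16, 0, 0, 0, 0, 0.3], [40, -16, 0, 0, 0, 0, 0.3], [40, -16, 0, 0, 0, 0, 0.3], [40, -16, 0, 0, 0, 0, 0.3], [21, -10, 0, 0, 0, 0, 0.3], [10, -5, 0, 0, 0, 0, 0.3], [0, 0, 0, 0, 0, 0, 0.3], [0, 0, 0, 0, 0, 0, 0.3]]])

```text
clock: 13.7
ee_pos: [452.1, 243.7, 223.8]
eef_rot: [-3.141, 0.002, 1.568]
ft_force: [0.3, -0.7, 0.2]
opening: 59.7
grip_force: 0.0
```

Run:
```python
from h import *
d,W=wrist("w4")
spots("tamper_round","cover")
for r in env.trace("wrist","tamper_round"):
    print(r["conf"],np.argwhere(r["region"])[:,::-1].mean(0)*1.25)
```

```text
t 13.7 pos [452.1 243.7 223.8] rot [-3.141e+00  2.000e-03  1.568e+00] open 59.7
tamper_round [444.7 243.2   3.3] 0.86
cover [593.1 236.8  -2.9] 0.96
cover [702.2 337.5   2.8] 0.72
0.6 [313.58065199 197.88950042]
```

View pics/w4.png

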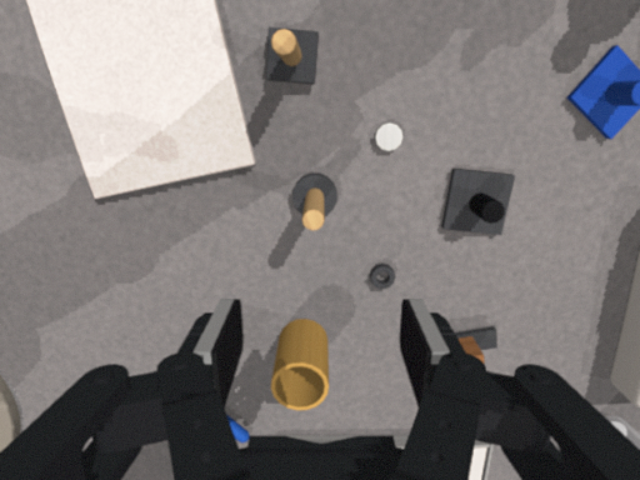

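The round foot is at (315,193), the rod top at (314,219) and the cover at (478,202).

Run:
```python
from h import *
d,W=wrist()
f=lambda u,v,z:np.round(toplane(d,[[u*.8,v*.8]],z,W)[0],1)
print("rod top",f(314,219,88),"foot",f(315,193,12),"knob",f(492,208,42))
c=[f(*p,8) for p in((456,169),(513,174),(503,235),(444,229))];print(c,np.mean(c,0))
```

```text
t 13.9 pos [452.1 243.8 224. ] rot [-3.141e+00  1.000e-03  1.567e+00] open 59.9
rod top [448.3 245.1] foot [448.  247.6] knob [593.4 241.3]
[array([571.7, 268. ]), array([623.4, 263.8]), array([621.7, 207.1]), array([565.7, 213.1])] [595.625 238.   ]
```

Call:
send_rows(deltas=[[[1.7, -4.3, 0, 0, 0, 0, 0.3], [0, 0, 30, 0, 0, 0, 0.3], [0, 0, 35, 0, 0, 0, 0.3], [0, 0, 35, 0, 0, 0, 0.3], [0, 0, 35, 0, 0, 0, 0.3], [0, 0, 26, 0, 0, 0, 0.3], [0, 0, 12, 0, 0, 0, 0.3], [0, 0, 6, 0, 0, 0, 0.3], [0, 0, 0, 0, 0, 0, 0.4], [0, 0, 0, 0, 0, 0, 0.6], [0, 0, 0, 0, 0, 0, 0.8], [0, 0, 0, 0, 0, 0, 1], [0, 0, 0, 0, 0, 0, 1], [0, 0, 0, 0, 0, 0, 1], [0, 0, 0, 0, 0, 0, 1]]])

```text
clock: 15.45
ee_pos: [447.5, 247.9, 46.3]
eef_rot: [3.14, -0.001, 1.571]
ft_force: [-0.7, -0.7, 6.7]
opening: 14.3
grip_force: 58.4
```

Call:
send_rows(deltas=[[[0, 0, -5, 0, 0, 0, 1], [0, 0, -20, 0, 0, 0, 1], [0, 0, -35, 0, 0, 0, 1], [0, 0, -40, 0, 0, 0, 1], [0, 0, -40, 0, 0, 0, 1], [-20, 6, 0, 0, 0, 0, 1], [-40, 12, 0, 0, 0, 0, 1], [-40, 12, 0, 0, 0, 0, 1], [-40, 12, 0, 0, 0, 0, 1], [-40, 12, 0, 0, 0, 0, 1], [-40, 12, 0, 0, 0, 0, 1], [-40, 12, 0, 0, 0, 0, 1], [-40, 12, 0, 0, 0, 0, 1], [-40, 12, 0, 0, 0, 0, 1], [-40, 12, 0, 0, 0, 0, 1], [-30, 10, 0, 0, 0, 0, 1], [-19, 6, 0, 0, 0, 0, 1], [0, 0, 0, 0, 0, 0, 1], [0, 0, 0, 0, 0, 0, 1]]])

```text
clock: 17.35
ee_pos: [576.1, -180.9, 184.6]
eef_rot: [-3.14, -0.002, 1.57]
ft_force: [-0.1, 0.5, -1.2]
opening: 14.6
grip_force: 58.6
```

Run:
```python
from h import *
d,W=wrist("w5"); spots("tamper_round","nest_small_round","cone")
```

```text
t 17.4 pos [ 576.1 -180.9  184.6] rot [-3.14e+00 -2.00e-03  1.57e+00] open 14.6
tamper_round [ 578.6 -184.5  140.6] 0.83
tamper_round [ 577.1 -182.7    1.4] 0.5
nest_small_round [ 579.  -183.     2.4] 0.57
cone [577.4 -88.2  12.5] 0.56
```

View pics/w5.png

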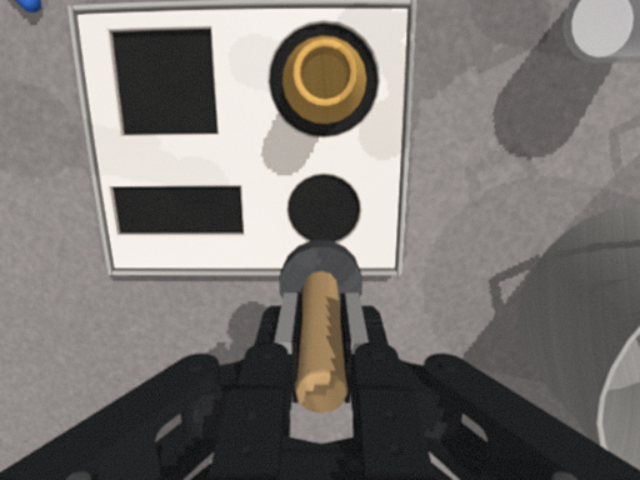

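The tamper hangs upright with its foot over the small nest (324,208). Lowering.

Call:
send_rows(deltas=[[[0, 0, 20, 0, 0, 0, 1], [0, 0, 30, 0, 0, 0, 1], [0, 0, 30, 0, 0, 0, 1], [0, 0, 25, 0, 0, 0, 1], [0, 0, 12, 0, 0, 0, 1], [0, 0, 6, 0, 0, 0, 1], [0, 0, 2, 0, 0, 0, 1], [0, 0, 1, 0, 0, 0, 1], [0, 0, 1, 0, 0, 0, 1], [0, 0, 1, 0, 0, 0, 1], [0, 0, 1, 0, 0, 0, 1], [0, 0, 1, 0, 0, 0, 1], [0, 0, 0, 0, 0, 0, 1], [0, 0, 0, 0, 0, 0, 1]]])

```text
clock: 18.95
ee_pos: [576.9, -181.8, 55.5]
eef_rot: [3.141, 0.0, 1.571]
ft_force: [-0.6, 0.1, -0.3]
opening: 14.4
grip_force: 58.8
```

Call:
send_rows(deltas=[[[0, 0, 1, 0, 0, 0, 1], [0, 0, 0, 0, 0, 0, 1], [0, 0, 0, 0, 0, 0, 1]]])

```text
clock: 19.25
ee_pos: [576.9, -181.8, 55.4]
eef_rot: [3.141, 0.001, 1.571]
ft_force: [-1.7, -0.1, 5.7]
opening: 14.8
grip_force: 59.2
```

Call:
send_rows(deltas=[[[0, 0, 0, 0, 0, 0, 0.75], [0, 0, 0, 0, 0, 0, 0.6], [0, 0, 0, 0, 0, 0, 0.4], [0, 0, 0, 0, 0, 0, 0.4], [0, 0, -10, 0, 0, 0, 0.4], [0, 0, -25, 0, 0, 0, 0.4], [0, 0, -40, 0, 0, 0, 0.4], [0, 0, -40, 0, 0, 0, 0.4], [0, 0, -35, 0, 0, 0, 0.4], [20, 0, 0, 0, 0, 0, 0.4], [40, 2, 0, 0, 0, 0, 0.4], [40, 2, 0, 0, 0, 0, 0.4], [40, 2, 0, 0, 0, 0, 0.4], [40, 2, 0, 0, 0, 0, 0.4], [40, 0, 0, 0, 0, 0, 0.4], [30, 0, 0, 0, 0, 0, 0.4], [20, 0, 0, 0, 0, 0, 0.4]]])

```text
clock: 20.95
ee_pos: [584.2, 92.4, 205.4]
eef_rot: [3.141, -0.002, 1.575]
ft_force: [0.9, 0.9, -0.6]
opening: 50.9
grip_force: 0.0
```

Call:
send_rows(deltas=[[[0, 0, 0, 0, 0, 0.1423, 0.4], [0, 0, 0, 0, 0, 0.1423, 0.4], [0, 0, 0, 0, 0, 0.1423, 0.4], [0, 0, 0, 0, 0, 0.1423, 0.4], [0, 0, 0, 0, 0, 0.1423, 0.4], [0, 0, 0, 0, 0, 0.1423, 0.4], [0, 0, 0, 0, 0, 0.1423, 0.4], [0, 0, 0, 0, 0, 0.1423, 0.4], [0, 0, 0, 0, 0, 0.1423, 0.4], [0, 0, 0, 0, 0, 0.1423, 0.4], [0, 0, 0, 0, 0, 0, 0.4], [0, 0, 0, 0, 0, 0, 0.4]]])

```text
clock: 22.15
ee_pos: [584.8, 88.6, 204.8]
eef_rot: [3.142, -0.001, 0.151]
ft_force: [-0.4, -0.9, -0.3]
opening: 51.1
grip_force: 0.0
```

Run:
```python
from h import *
t=env.get_image("top")
d,W=wrist(); spots("bar","tamper_round","nest_small_round")
a=cv2.resize(t["img"][165:275,280:390],(400,400),interpolation=cv2.INTER_CUBIC)
b=cv2.resize(d["img"],(400,300)); b=np.vstack([b,np.zeros((100,400,3),np.uint8)])
cv2.imwrite("pics/w6.png",np.hstack([a,b])[:,:,::-1])
hsv=cv2.cvtColor(d["img"],cv2.COLOR_RGB2HSV)
for r in env.trace("wrist","bar"):
    R=r["region"]; o=(R&(hsv[...,1]>90)).astype(np.uint8); k=(R&(hsv[...,1]<=90)).astype(np.uint8)
    for m,z,n in((o,42,"grip"),(k,8,"strip")):
        if m.sum()<20: continue
        cs=np.vstack([q.reshape(-1,2) for q in cv2.findContours(m,0,2)[0]]); print(n,cs.mean(0),rect(toplane(d,cs,z,W)))
```

```text
t 22.2 pos [584.8  88.5 204.7] rot [-3.142 -0.     0.15 ] open 51.2
bar [583.   89.3  -2.3] 0.62
tamper_round [ 578.5 -185.2   13.7] 0.78
grip [258.52380952 164.19047619] (array([589.3,  89.8]), array([44.1, 18.1]), 9.1)
strip [255.54285714 159.82857143] (array([586.9,  89.8]), array([88.6, 21.9]), 9.9)
grip [426.81034483 199.29310345] (array([575.2, -86. ]), array([97.8, 54.2]), 57.6)
strip [446.05263158 211.52631579] (array([ 555.2, -137.8]), array([46. , 43.8]), 65.9)
```

View pics/w6.png

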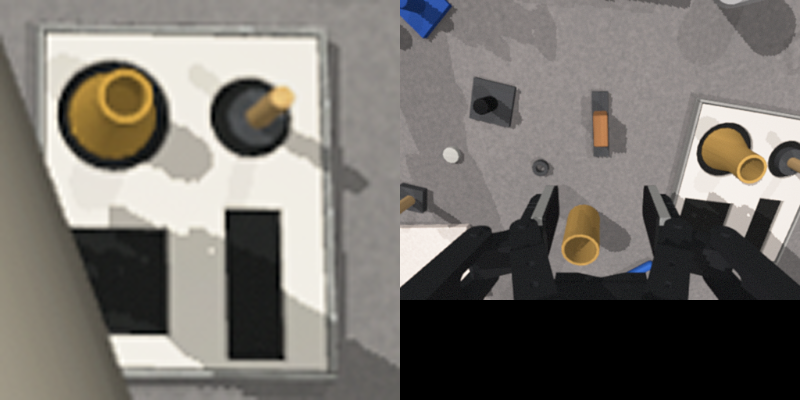

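The top crop shows the tamper standing in the small nest with a ring all round it. The bar is at (600,125) in the wrist view, with its grip lined up with the jaws. Grasp it.

Call:
send_rows(deltas=[[[1.6, -0.8, 0, 0, 0, -0.015, 0.4], [0, 0, 30, 0, 0, 0, 0.4], [0, 0, 40, 0, 0, 0, 0.4], [0, 0, 40, 0, 0, 0, 0.4], [0, 0, 35, 0, 0, 0, 0.4], [0, 0, 25, 0, 0, 0, 0.4], [0, 0, 14, 0, 0, 0, 0.4], [0, 0, 7, 0, 0, 0, 0.4], [0, 0, 0, 0, 0, 0, 0.5], [0, 0, 0, 0, 0, 0, 0.65], [0, 0, 0, 0, 0, 0, 0.8], [0, 0, 0, 0, 0, 0, 1], [0, 0, 0, 0, 0, 0, 1], [0, 0, 0, 0, 0, 0, 1], [0, 0, 0, 0, 0, 0, 1]]])

```text
clock: 23.95
ee_pos: [587.7, 89.6, 15.1]
eef_rot: [3.141, -0.003, 0.163]
ft_force: [0.2, -0.7, 6.5]
opening: 17.0
grip_force: 60.6
```

Call:
send_rows(deltas=[[[0, 0, -5, 0, 0, 0, 1], [0, 0, -20, 0, 0, 0, 1], [0, 0, -35, 0, 0, 0, 1], [0, 0, -40, 0, 0, 0, 1], [0, 0, -30, 0, 0, 0.074, 1], [0, 0, 0, 0, 0, 0.074, 1], [-10, 20.5, 0, 0, 0, 0, 1], [-20, 40, 0, 0, 0, 0, 1], [-20, 40, 0, 0, 0, 0, 1], [-20, 40, 0, 0, 0, 0, 1], [-20, 40, 0, 0, 0, 0, 1], [-20, 40, 0, 0, 0, 0, 1], [-12, 30, 0, 0, 0, 0, 1], [-7.3, 20, 0, 0, 0, 0, 1], [0, 0, 0, 0, 0, 0, 1], [0, 0, 0, 0, 0, 0, 1]]])

```text
clock: 25.55
ee_pos: [460.4, -182.6, 143.0]
eef_rot: [-3.141, 0.001, 0.014]
ft_force: [0.8, 1.2, -2.1]
opening: 16.9
grip_force: 59.6
```

Run:
```python
from h import *
d,W=wrist("w7"); spots("bar","nest_long")
```

```text
t 25.6 pos [ 460.4 -182.6  143. ] rot [-3.141e+00  1.000e-03  1.400e-02] open 16.9
bar [ 458.1 -183.1  131.2] 0.89
```

View pics/w7.png

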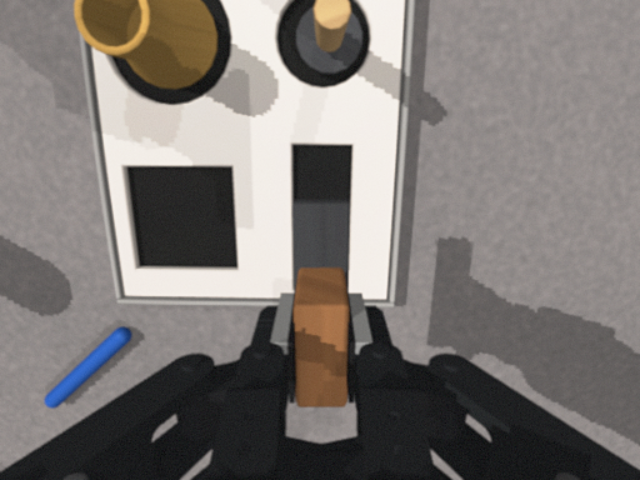

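The bar is parallel to the long nest (nest axis at x=322). I'll nudge it 2 mm and lower.

Call:
send_rows(deltas=[[[2, 0, 20, 0, 0, 0, 1], [0, 0, 30, 0, 0, 0, 1], [0, 0, 28, 0, 0, 0, 1], [0, 0, 20, 0, 0, 0, 1], [0, 0, 10, 0, 0, 0, 1], [0, 0, 6, 0, 0, 0, 1], [0, 0, 2, 0, 0, 0, 1], [0, 0, 1, 0, 0, 0, 1], [0, 0, 1, 0, 0, 0, 1], [0, 0, 1, 0, 0, 0, 1], [0, 0, 0, 0, 0, 0, 1], [0, 0, 0, 0, 0, 0, 1]]])

```text
clock: 26.9
ee_pos: [463.0, -183.1, 24.5]
eef_rot: [3.141, -0.0, 0.014]
ft_force: [-0.7, 0.2, -1.2]
opening: 16.8
grip_force: 59.7
```

Call:
send_rows(deltas=[[[0, 0, 1, 0, 0, 0, 1], [0, 0, 0.5, 0, 0, 0, 1], [0, 0, 0, 0, 0, 0, 1], [0, 0, 0, 0, 0, 0, 1]]])

```text
clock: 27.3
ee_pos: [463.1, -183.2, 24.1]
eef_rot: [3.141, -0.0, 0.014]
ft_force: [-3.4, 1.0, 6.8]
opening: 17.0
grip_force: 61.1
```

Call:
send_rows(deltas=[[[0, 0, 0, 0, 0, 0, 0.75], [0, 0, 0, 0, 0, 0, 0.6], [0, 0, 0, 0, 0, 0, 0.5], [0, 0, 0, 0, 0, 0, 0.5], [0, 0, -10, 0, 0, 0, 0.5], [0, 0, -30, 0, 0, 0, 0.4], [0, 0, -45, 0, 0, 0, 0.4], [0, 0, -45, 0, 0, 0, 0.4], [0, 0, -45, 0, 0, 0, 0.4], [7.4, -20, 0, 0, 0, 0, 0.4], [13, -40, 0, 0, 0, 0, 0.4], [13, -40, 0, 0, 0, 0, 0.4], [13, -40, 0, 0, 0, 0, 0.4], [13, -40, 0, 0, 0, 0, 0.4], [13, -40, 0, 0, 0, 0, 0.4], [13, -40, 0, 0, 0, 0, 0.4], [13, -40, 0, 0, 0, 0, 0.4], [13, -40, 0, 0, 0, 0, 0.4], [13, -40, 0, 0, 0, 0, 0.4]]])

```text
clock: 29.2
ee_pos: [582.1, 200.2, 198.5]
eef_rot: [3.142, -0.001, 0.014]
ft_force: [0.4, -1.2, 0.0]
opening: 51.1
grip_force: 0.0
```

Call:
send_rows(deltas=[[[13, -25, 0, 0, 0, 0.057, 0.4], [0, -15, 0, 0, 0, 0.057, 0.4], [0, 0, 0, 0, 0, 0, 0.4], [0, 0, 0, 0, 0, 0, 0.4], [0, 0, 0, 0, 0, 0, 0.4]]])

```text
clock: 29.7
ee_pos: [595.4, 236.8, 198.1]
eef_rot: [3.14, -0.001, -0.101]
ft_force: [-0.5, 0.4, 0.3]
opening: 51.2
grip_force: 0.0
```

Run:
```python
from h import *
t=env.get_image("top")
d,W=wrist(); spots("cover")
a=cv2.resize(t["img"][165:275,280:390],(400,400),interpolation=cv2.INTER_CUBIC)
b=cv2.resize(d["img"],(400,300)); b=np.vstack([b,np.zeros((100,400,3),np.uint8)])
cv2.imwrite("pics/w8.png",np.hstack([a,b])[:,:,::-1])
g=d["img"].max(2)
for r in env.trace("wrist","cover"):
    R=(r["region"]&(g<110)).astype(np.uint8)
    if R.sum()<50: continue
    cs=np.vstack([q.reshape(-1,2) for q in cv2.findContours(R,0,2)[0]]); print(cs.mean(0),rect(toplane(d,cs,8,W)))
```

```text
t 29.8 pos [595.4 236.7 198.1] rot [ 3.14e+00 -1.00e-03 -1.01e-01] open 51.5
cover [ 5.930e+02  2.382e+02 -4.000e-01] 0.93
cover [702.9 336.3   1.4] 0.7
[163.51639344  74.41803279] (array([703.6, 331. ]), array([52.5, 54.4]), 50.8)
[260.75       161.16666667] (array([596. , 237.7]), array([55.1, 55.2]), 84.2)
```

View pics/w8.png

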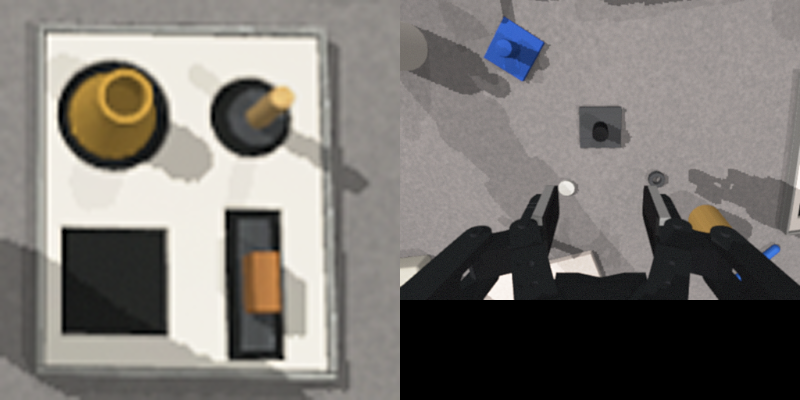

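The bar lies in the long nest at (254,283) of the top crop. The dark cover at (602,127) is square to the jaws. Grasp its knob.

Call:
send_rows(deltas=[[[0, -1.5, 0, 0, 0, 0, 0.4], [0, 0, 30, 0, 0, 0, 0.4], [0, 0, 40, 0, 0, 0, 0.4], [0, 0, 40, 0, 0, 0, 0.4], [0, 0, 30, 0, 0, 0, 0.4], [0, 0, 23, 0, 0, 0, 0.4], [0, 0, 14, 0, 0, 0, 0.4], [0, 0, 7, 0, 0, 0, 0.4], [0, 0, 0, 0, 0, 0, 0.5], [0, 0, 0, 0, 0, 0, 0.65], [0, 0, 0, 0, 0, 0, 0.8], [0, 0, 0, 0, 0, 0, 1], [0, 0, 0, 0, 0, 0, 1], [0, 0, 0, 0, 0, 0, 1], [0, 0, 0, 0, 0, 0, 1]]])

```text
clock: 31.4
ee_pos: [596.5, 240.8, 15.7]
eef_rot: [-3.14, -0.003, -0.1]
ft_force: [-0.6, -0.6, 5.7]
opening: 18.1
grip_force: 58.7
```

Call:
send_rows(deltas=[[[0, 0, -5, 0, 0, 0, 1], [0, 0, -20, 0, 0, 0, 1], [0, 0, -35, 0, 0, 0, 1], [0, 0, -40, 0, 0, 0, 1], [0, 0, -30, 0, 0, -0.058, 1], [0, 0, 0, 0, 0, -0.058, 1], [-9.7, 20, 0, 0, 0, 0, 1], [-17, 40, 0, 0, 0, 0, 1], [-17, 40, 0, 0, 0, 0, 1], [-17, 40, 0, 0, 0, 0, 1], [-17, 40, 0, 0, 0, 0, 1], [-17, 40, 0, 0, 0, 0, 1], [-17, 40, 0, 0, 0, 0, 1], [-17, 40, 0, 0, 0, 0, 1], [-11, 24.3, 0, 0, 0, 0, 1], [0, 0, 0, 0, 0, 0, 1], [0, 0, 0, 0, 0, 0, 1]]])

```text
clock: 33.1
ee_pos: [460.3, -86.3, 143.6]
eef_rot: [-3.141, 0.0, 0.015]
ft_force: [0.3, 0.8, -2.1]
opening: 18.0
grip_force: 58.9
```

Run:
```python
from h import *
d,W=wrist("w9"); spots("cover","nest_square")
```

```text
t 33.1 pos [460.3 -86.3 143.6] rot [-3.141  0.     0.015] open 18.0
cover [456.4 -85.7 128.3] 0.74
nest_square [464.5 -86.1   4.1] 0.85
nest_square [456.7 -85.8 125.1] 0.65
```

View pics/w9.png

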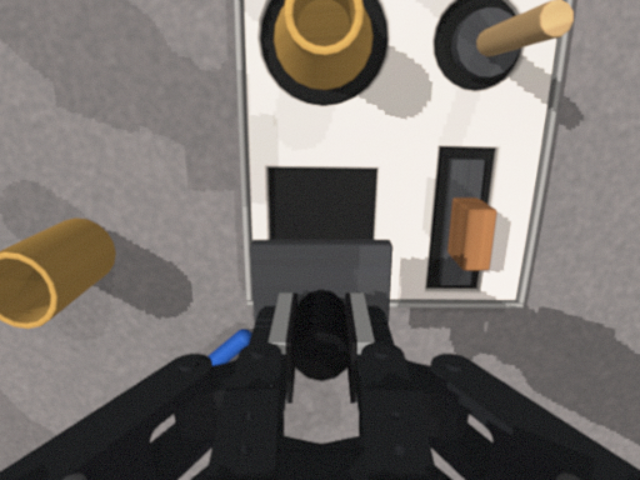

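The cover is level and square above the square nest (opening 270–377 px wide, plate centred at x=321). Lowering.

Call:
send_rows(deltas=[[[1, 0, 20, 0, 0, 0, 1], [0, 0, 30, 0, 0, 0, 1], [0, 0, 28, 0, 0, 0, 1], [0, 0, 20, 0, 0, 0, 1], [0, 0, 10, 0, 0, 0, 1], [0, 0, 6, 0, 0, 0, 1], [0, 0, 2, 0, 0, 0, 1], [0, 0, 1, 0, 0, 0, 1], [0, 0, 1, 0, 0, 0, 1], [0, 0, 1, 0, 0, 0, 1], [0, 0, 0, 0, 0, 0, 1], [0, 0, 0, 0, 0, 0, 1]]])

```text
clock: 34.45
ee_pos: [462.0, -86.2, 25.0]
eef_rot: [3.141, -0.0, 0.016]
ft_force: [-0.3, -0.0, -1.2]
opening: 18.3
grip_force: 58.9
```

Call:
send_rows(deltas=[[[0, 0, 1, 0, 0, 0, 1], [0, 0, 0.5, 0, 0, 0, 1], [0, 0, 0, 0, 0, 0, 1], [0, 0, 0, 0, 0, 0, 1]]])

```text
clock: 34.85
ee_pos: [462.1, -86.2, 24.6]
eef_rot: [3.141, -0.0, 0.017]
ft_force: [-4.0, -0.2, 8.5]
opening: 18.0
grip_force: 60.0
```

Contact. Release, rise, and back off toward the robot's left.

Call:
send_rows(deltas=[[[0, 0, 0, 0, 0, 0, 0.75], [0, 0, 0, 0, 0, 0, 0.6], [0, 0, 0, 0, 0, 0, 0.5], [0, 0, 0, 0, 0, 0, 0.5], [0, 0, -10, 0, 0, 0, 0.5], [0, 0, -30, 0, 0, 0, 0.4], [0, 0, -45, 0, 0, 0, 0.4], [0, 0, -45, 0, 0, 0, 0.4], [0, 0, -45, 0, 0, 0, 0.4], [0, 0, -40, 0, 0, 0, 0.4], [-20, 30, 0, 0, 0, 0, 0.4], [-20, 40, 0, 0, 0, 0, 0.4], [-10, 40, 0, 0, 0, 0, 0.4], [0, 40, 0, 0, 0, 0, 0.4], [0, 40, 0, 0, 0, 0, 0.4], [0, 40, 0, 0, 0, 0, 0.4], [0, 40, 0, 0, 0, 0, 0.4], [0, 0, 0, 0, 0, 0, 0.4], [0, 0, 0, 0, 0, 0, 0.4]]])

```text
clock: 36.75
ee_pos: [415.9, -357.4, 238.3]
eef_rot: [-3.141, 0.0, 0.014]
ft_force: [0.4, 0.3, -0.3]
opening: 51.1
grip_force: 0.0
```

Run:
```python
from h import *
t=env.get_image("top")["img"];s=env.get_image("scene")["img"]
a=cv2.resize(t[165:275,115:390],(800,320),interpolation=cv2.INTER_CUBIC)
b=cv2.resize(s[135:275,165:400],(470,280),interpolation=cv2.INTER_CUBIC)
o=np.zeros((600,800,3),np.uint8);o[:320]=a;o[320:,:470]=b
cv2.imwrite("pics/fin.png",o[:,:,::-1]);print(env.state()["clock"])
```

```text
36.85
```

View pics/fin.png

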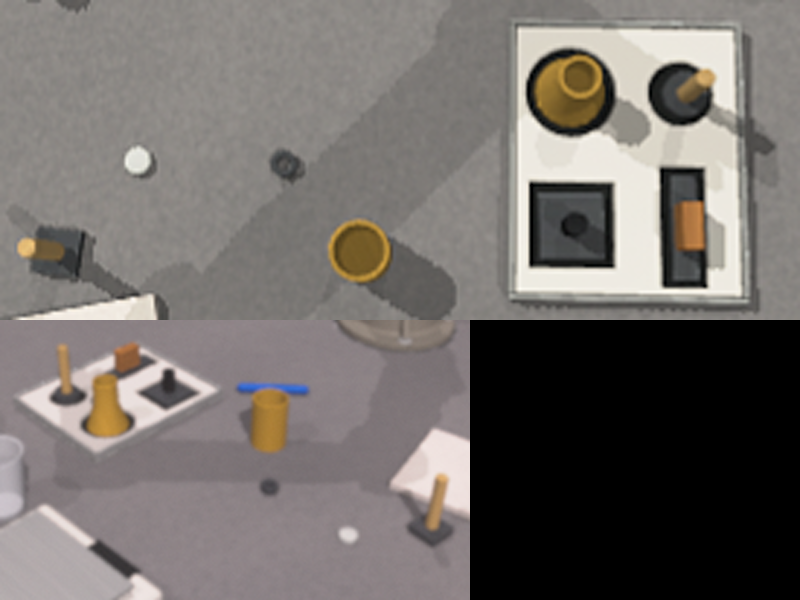

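All four parts are seated upright: cone (570,90), tamper (681,93), bar (683,227), cover (571,226). The cylinder and the square-footed tamper are untouched.

```bash
python3 -c "
from cell import env
print(env.sign_off())"
```

```text
the job is handed in; nothing more can be done
None
```

I handed the job in at about 37 s: the cone, round-footed tamper, bar and cover each sit upright in their own nests, and the straight cylinder and square-footed tamper were not moved.

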